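# Take the wire spool off the spool stand

## Robot

A 6-joint arm with a two-finger parallel gripper is mounted at the origin on the work surface. World frame = base frame: x ahead of the robot, y to its left, z up, the work surface at z = 0. Lengths are in m, angles in rad, forces in N, time in s.
With the tool pointing down it reaches from about 0.275 to 1 m from the base axis. Payload 8.4 kg.
Tool frame: the origin (TCP) lies between the finger pads; the fingertips stand 25 mm ahead of it and the grasp point (between the pads) lies 6 mm ahead of it; z points along the fingers, y is the line along which they close (so a half turn about z gives the same grasp; the last joint's range is limited). The gripper opens to 85 mm and grips with 20 to 120 N. Pads are 22 mm wide; open, the fingers measure 114 mm over their backs; the gripper's body (76 mm by 85 mm) begins 54 mm behind the grasp point. The pads swing forward as they close: fully open they stand 13 mm farther back than shut.
Start: joints at [-1.346, 0.353, 1.633, -0, 1.155, -0.002], TCP at [0.141, -0.609, 0.256] pointing down, gripper open.
Joint ranges: [-2.63, 2.63], [-0.92, 2.1], [0.06, 2.66], [-1.3, 4.44], [0, 2.69], [-3.02, 3.02]. Speed limits (rad/s): [2.22, 2.22, 2.79, 3.14, 3.14, 3.14].

## Interface

Orientations are given as a unit quaternion [w, x, y, z].
In Python, from workcell import r gives the robot as it stands. The module is installed in compiled form; this text tells all that it offers.
- The arm moves only by the tool move_arm, never from a script. Its argument "series" is a list that holds one entry, the list of rows, each a list of 7 numbers: the shift along the tool's x, y, z in m, then the turn, a rotation vector about the tool's x, y, z in rad, then the finger opening in m, from 0 to 0.0854. A call has 1 to 20 rows; each row shifts and turns the commanded pose from where the row before left it, along the tool's axes as they then stand; what a row does not reach is not made up. A row lasts 1/10 s, in which the tool goes at most 50 mm and 8.59 degrees, less where a joint would pass 70% of its speed; a pose out of reach is approached as far as the arm can. A call with a gripper value outside its range is refused whole. The fingers move at their own pace and stop on an object; the grip force is fixed at half the most. Time passes only in rows, so rows that do not move let the fingers close. It gives the time, the measured TCP pose, the force, the opening and the grip force at its end, in the units of the state.
- r.get_obs(): the state, without advancing time (a new reading comes with each control period).
- r.capture(name): name is "scene" or "top" or "wrist"; returns the picture (384x512x3 uint8, red, green, blue); there is no depth.
- r.get_calibration(name): a dict with "fx", "fy", "cx", "cy" (pixels), "distortion" ([k1, k2, p1, p2, k3] as OpenCV has them; the pictures are not rectified), "position" and "attitude" of the camera in the world. Camera axes: x right, y down, z forward; pixel columns grow to the right and rows downward; lengths in m; the calibration is good to about 2 mm. A picture is of the moment at which its call begins: read the wrist's pose just before it. get_calibration takes no time and is no camera call; for the wrist camera it gives the pose at the moment of the call.
- r.finish_job(): hands the job in; it is judged then, once.
Trained networks look in the newest picture that a camera, given by its name, has taken for a name from the list of things; names that differ only in an ending like _2 or _b are one class to them, and where a whole thing is asked for, a point or a joint stands for the part that bears it (a point fixed in the world has none). Each returns a list of dicts, best first, with "conf" (0 to 1); they miss things now and then, are a little off and sometimes report something else, mostly with a low value. They report only what shows in the picture. A call takes as long as a camera call.
- r.search_frame(camera, label): "rect" ([left, top, width, height] in pixels, round what is visible of it).
The state is a dict: "time": time; "joint_pos": joint angles; "qvel": joint speeds; "effort": joint torques, N m; "ee_pos": TCP position; "tcp_rot": TCP orientation; "ft_force": force on the tool from outside, world axes, zero at the start; "moment": the same for the moment, N m; "width": opening from 0.0 (shut) to 1.0 (fully open); "gripper_force": force on a finger pad.
Only numpy, scipy, OpenCV 4.12 (cv2) and the standard library are available. Lean on these libraries where they do the work, as an engineer would, in place of code of your own. Each camera call takes 0.05 s, during which the arm holds its last target. There are 200 camera calls.

## Task

Take the wire spool off the spool stand and stand it upright on the floor of the blue bin that has the two black sleeves in it. The stand's sprung retaining bolt lies over the spool: pull its knob out until it snaps into the outer catch and stays out when you let go, and once the spool is in the bin push the knob fully home again until it snaps in. Feel your way with the knob so that the stand is not dragged out of its place, set the spool down rather than drop it, and leave the other things where they are.

Things in the scene. Friction and masses are not known exactly. Their poses are not given: they have to be found in the camera images.
- stand: Spool stand: grey cast base 200 x 130 mm on rubber feet, top face 18 mm above the bench. 6 kg, loose on the bench: a level pull or push on it of up to 22 N leaves it in place, more than about 28 N drags it. Origin: centre of the base, at bench level. x along the base from the knob end to the spindle end, z up.
- spindle (a point): Top centre of the upright steel spindle, 94 mm above the bench, at x = +55 mm, y = 0 of the stand. 20 mm diameter; it rises from a seat disc (48 mm diameter, top 22 mm above the bench).
- housing (a point): Centre of the knob-side face of the grey guide housing, x = -90 mm, 84 mm above the bench. The housing spans x = -90 to -8 mm of the stand, is 36 mm wide and its screw heads reach 111 mm above the bench. The bolt slides through it along x. Inside, unseen: two sprung roller catches and the outer stop. Stop and outer catch are set differently on every stand: full stroke anywhere from 26 to 54 mm.
- bolt: Retaining bolt with black knob. Origin: middle of the knob's grip, on the bolt's axis, 84 mm above the bench; x along the bolt towards the spindle, parallel to the stand's x. Home: origin at x = -115 mm of the stand; it slides out to -x. Grip: cylinder 26 mm diameter, x = -11 to +11 mm; beyond it an end rim 36 mm diameter, x = -18 to -11 mm. To the other side a 12 mm steel rod.
- bolt_tip (a point): Round tip of the bolt's rod, 155 mm from the bolt's origin. At home it lies 4 mm above the spool's top flange, 15 mm from the spindle's axis on the knob side, and blocks the spool; in the outer catch it is clear of the spool. Let go before the outer catch, the return spring (2 to 4 N) takes it back to 11 mm short of home, still over the spool.
- bolt_end (a point): Centre of the knob's outer end face (x = -18 mm of the bolt). Pulling: 12 N frees it from the home catch within 5 mm, then 3 to 4 N, then a rise to 15 N, 11 to 5 mm before the end, and it snaps into the outer catch against a solid stop, where it stays. Pushing: 7 N frees it, the spring carries it to 11 mm short of home, 9 N snaps it home against a solid stop.
- spool: The spool of wire to be removed: black flanges of 66 mm diameter, wound brass wire (58 mm diameter) between them, 52 mm tall, bore 25 mm, about 0.3 to 0.55 kg, loose. Origin: centre of its lower end; z along its axis. It sits over the stand's spindle with its underside 22 mm above the bench and must rise 72 mm to clear the spindle.
- bin: Open blue plastic bin, outside 240 (x) x 160 (y) x 70 mm high, walls 4 mm, floor 4 mm thick, fixed. Origin: centre of its underside. Two black sleeves stand in it, in its +x end; the rest of the floor is free.
- bin_in (a point): Centre of the bin's inner floor, 4 mm above the bench.
- sleeve_a: Bystander: black slotted-cap sleeve, 44 mm diameter, 85 mm tall, standing in the bin 88 mm towards its +x end, 36 mm to its -y side. Origin: centre of its underside.
- sleeve_b: Bystander: the like sleeve on the bin's +y side.
- insert_box: Bystander: flat box 78 x 52 x 23 mm on the bench. Origin: centre of its underside.
- wrench: Bystander: a 150 mm wrench lying on the bench. Origin: below its middle.
- holder: Bystander: steel taper tool holder, 64 mm diameter, 115 mm tall, standing behind the stand. Origin: centre of its underside.
- big_spool: Bystander: a larger spool (84 mm diameter, 60 mm tall, grey flanges, steel wire) standing on the bench behind the stand; not the one to move. Origin: centre of its underside.
- tube: Bystander: black slotted-cap tube, 56 mm diameter, 120 mm tall, standing behind the stand. Origin: centre of its underside.

How it is judged:
By the outcome, as a careful person would: the job done as asked, in the order asked, and still so for the second after the job is handed in, with the robot touching nothing.
It also fails if it takes over 67 s, if anything falls off the work surface, if the arm or the gripper's body presses on something with over 40 N, if the wrist force passes 120 N, or if a joint passes its speed limit or range.

## Working session

There is one attempt and no reset: what is moved stays moved. The work goes in short steps, Python scripts to look and compute and a tool call to move; the robot and the scene stay as the last step left them, time stands still between calls to the robot, and variables do not carry over. Pictures are saved under pics/ and viewed, at most 10 in all, crops included, and the job is handed in when it is done.

Besides the shell and the picture viewer there is one more tool, called after "Emit:" as name([rows], argument=value, ...), one row to a line, values as JSON. move_arm: Moves the arm, as the interface text tells. Its arguments: {"type":"object","properties":{"series":{"type":"array","items":{"type":"array","items":{"type":"array","items":{"type":"number"}}}}},"required":["series"]}

```bash
mkdir -p pics; python3 - <<'E'
from workcell import r
import cv2
for n in ("scene","top"):
    im=r.capture(n); cv2.imwrite(f"pics/{n}0.png",im[:,:,::-1])
    c=r.get_calibration(n); print(n,{k:(v if not hasattr(v,'tolist') else v.tolist()) for k,v in c.items()})
    for l in ("stand","spindle","housing","bolt","bolt_tip","bolt_end","spool","bin","bin_in","sleeve_a","insert_box","wrench","holder","big_spool","tube"):
        print(l,[( [round(float(x)) for x in d["rect"]],round(float(d["conf"]),2)) for d in r.search_frame(n,l)[:3]])
print(r.get_obs())
E
```

```text
scene {'fx': 479.192039845054, 'fy': 479.192039845054, 'cx': 251.29863457285742, 'cy': 190.55991421012536, 'distortion': [-0.07835217803959517, 0.0, 0.0, 0.0, 0.0], 'position': [1.3115173603095005, 0.4970878035450113, 0.975934067740044], 'attitude': [-0.18429103122267354, 0.4296443422551363, 0.8208098780754517, -0.328197652387699]}
stand [([218, 160, 78, 92], 0.87), ([251, 162, 36, 44], 0.35)]
spindle [([219, 158, 76, 94], 0.63)]
housing [([219, 163, 81, 88], 0.77)]
bolt []
bolt_tip [([250, 159, 39, 47], 0.77)]
bolt_end [([250, 159, 39, 48], 0.65)]
spool [([235, 205, 24, 31], 0.76)]
bin [([317, 187, 95, 109], 0.57)]
bin_in [([314, 187, 95, 103], 0.75)]
sleeve_a [([335, 239, 16, 23], 0.79), ([359, 249, 22, 25], 0.74)]
insert_box [([229, 137, 33, 14], 0.75), ([178, 221, 25, 42], 0.59)]
wrench [([236, 252, 28, 40], 0.65), ([316, 174, 29, 36], 0.52), ([236, 204, 22, 31], 0.23)]
holder [([232, 252, 32, 38], 0.89)]
big_spool [([137, 203, 34, 43], 0.58)]
tube [([174, 223, 25, 41], 0.81), ([252, 160, 34, 46], 0.47)]
top {'fx': 428.7954464564762, 'fy': 428.7954464564762, 'cx': 249.24926497495
[... 854 characters left out ...]
26], 0.97)]
{'time': 1.6, 'joint_pos': array([-1.34641752e+00,  3.52984865e-01,  1.63341469e+00,  5.52811786e-06,
        1.15522000e+00, -2.42632484e-03]), 'qvel': array([-0.00184639,  0.00188514,  0.00051395, -0.0005181 ,  0.00189358,
        0.00140841]), 'effort': array([ 1.08696673e-03, -6.05164862e+01, -3.42436516e+01,  8.39404697e-05,
        1.06627849e-03, -9.60173594e-06]), 'ee_pos': array([ 0.14052395, -0.60898556,  0.25628413]), 'tcp_rot': array([-1.36493299e-05,  9.93576943e-01,  1.13158549e-01,  1.02342939e-06]), 'ft_force': array([ 0.02742595,  0.71171609, -0.08380917]), 'moment': array([ 0.00022019, -0.02273318, -0.01133391]), 'gripper_force': 0.0, 'width': 0.997728353895475}
```

```bash
python3 - <<'E'
import cv2
a=cv2.imread("pics/top0.png")[95:295,90:350]; cv2.imwrite("pics/t1.png",cv2.resize(a,None,fx=3,fy=3,interpolation=cv2.INTER_CUBIC))
a=cv2.imread("pics/scene0.png")[120:310,120:420]; cv2.imwrite("pics/s1.png",cv2.resize(a,None,fx=2.66,fy=2.66,interpolation=cv2.INTER_CUBIC))
E
```

```text
(no output)
```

View pics/t1.png

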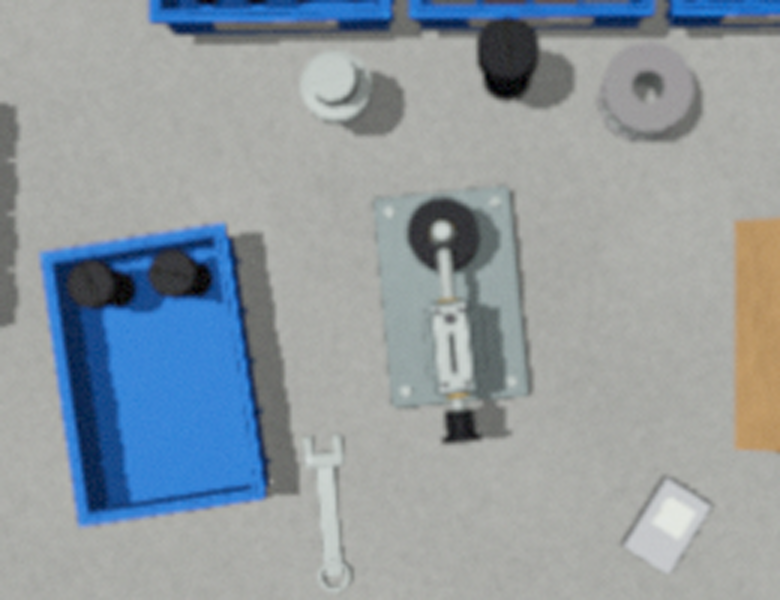

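View pics/s1.png

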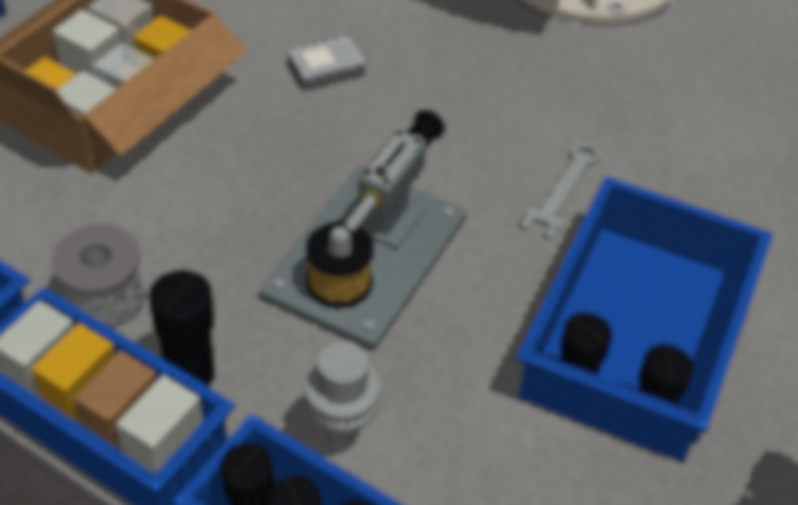

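The top view (3x crop from column 90, row 95) shows the stand's corners at crop pixels (375,199), (510,185), (528,393), (393,408). The spindle top is at (442,230) and the knob end at (461,440). The bin is on the left, with its sleeves at the far end (outer corners (42,254), (224,225), (266,495), (82,524)). The wrench lies between bin and stand. The scene view agrees.

```bash
cat > h.py <<'E'
import numpy as np, cv2
from scipy.spatial.transform import Rotation as R
def rot(q): return R.from_quat([q[1],q[2],q[3],q[0]]).as_matrix()
def onplane(c,uv,z):
    K=np.array([[c['fx'],0,c['cx']],[0,c['fy'],c['cy']],[0,0,1.]])
    p=cv2.undistortPoints(np.array(uv,float).reshape(-1,1,2),K,np.array(c['distortion']))[:,0]
    d=np.c_[p,np.ones(len(p))]@rot(c['attitude']).T; o=np.array(c['position'])
    return o+d*((z-o[2])/d[:,2])[:,None]
def project(c,P):
    A=rot(c['attitude']); K=np.array([[c['fx'],0,c['cx']],[0,c['fy'],c['cy']],[0,0,1.]])
    return cv2.projectPoints((np.atleast_2d(P)-c['position'])@A,np.zeros(3),np.zeros(3),K,np.array(c['distortion']))[0][:,0]
E
python3 - <<'E'
from h import *; from workcell import r
np.set_printoptions(precision=4,suppress=True)
c=r.get_calibration("top"); f=lambda l:np.array(l)/3+[90,95]
S=onplane(c,f([(375,199),(510,185),(528,393),(393,408)]),.018); print("stand",S,S.mean(0)); 
v=(S[0]+S[1]-S[2]-S[3])/2; print(np.linalg.norm(v),np.degrees(np.arctan2(v[1],v[0])))
print("spindle",onplane(c,f([(442,230)]),.094),"knobend",onplane(c,f([(461,440)]),.084),"knobmid",onplane(c,f([(460,425)]),.084), "spooltop",onplane(c,f([(444,235)]),.074))
B=onplane(c,f([(42,254),(224,225),(266,495),(82,524)]),.07); print("bin",B,B.mean(0));v=(B[0]+B[1]-B[2]-B[3])/2; print(np.linalg.norm(v),np.degrees(np.arctan2(v[1],v[0])))
print("wrench",onplane(c,f([(323,440),(335,575)]),.005))
s=r.get_calibration("scene"); f2=lambda l:np.array(l)/2.66+[120,120]
print("scene spindle",onplane(s,f2([(341,232)]),.094),"stand",onplane(s,f2([(261,295),(374,345),(466,212)]),.018))
print("bin",onplane(s,f2([(608,180),(770,235),(522,355),(708,427)]),.07).mean(0))
E
```

```text
stand [[ 0.6825  0.1162  0.018 ]
 [ 0.6943 -0.0116  0.018 ]
 [ 0.498  -0.0264  0.018 ]
 [ 0.4851  0.1005  0.018 ]] [0.5899 0.0447 0.018 ]
0.19743463245570075 4.422694104291546
spindle [[0.6447 0.05   0.094 ]] knobend [[0.4588 0.0352 0.084 ]] knobmid [[0.472  0.0359 0.084 ]] spooltop [[0.6422 0.049  0.074 ]]
bin [[0.6297 0.4174 0.07  ]
 [0.654  0.2491 0.07  ]
 [0.4098 0.2116 0.07  ]
 [0.3839 0.3799 0.07  ]] [0.5194 0.3145 0.07  ]
0.2478664872106805 8.706446241039956
wrench [[0.4548 0.1684 0.005 ]
 [0.3268 0.1579 0.005 ]]
scene spindle [[0.6443 0.0551 0.094 ]] stand [[0.6995 0.0005 0.018 ]
 [0.6868 0.1234 0.018 ]
 [0.4892 0.1066 0.018 ]]
bin [0.5215 0.3228 0.07  ]
```

Emit:
move_arm([
  [[0.01,-0.012,0,0,0,0,0.0854],[0.02,-0.024,0,0,0,0,0.0854],[0.025,-0.03,0,0,0,0,0.0854],[0.025,-0.03,0,0,0,0,0.0854],[0.025,-0.03,0,0,0,0,0.0854],[0.025,-0.03,0,0,0,0,0.0854],[0.025,-0.03,0,0,0,0,0.0854],[0.025,-0.03,0,0,0,0,0.0854],[0.025,-0.03,0,0,0,0,0.0854],[0.025,-0.03,0,0,0,0,0.0854],[0.025,-0.03,0,0,0,0,0.0854],[0.025,-0.03,0,0,0,0,0.0854],[0.025,-0.03,0,0,0,0,0.0854],[0.025,-0.03,0,0,0,0,0.0854],[0.025,-0.03,0,0,0,0,0.0854],[0.025,-0.03,0,0,0,0,0.0854],[0.025,-0.03,0,0,0,0,0.0854],[0.025,-0.03,0,0,0,0,0.0854],[0.025,-0.025,0,0,0,0.07,0.0854],[0.0,0,0,0,0,0.073,0.0854]],
])

```text
time: 3.6
ee_pos: [0.4635, 0.024, 0.2565]
tcp_rot: [-0.001, 0.999, 0.042, 0.001]
ft_force: [-0.4, -0.3, 0.0]
width: 0.998
gripper_force: 0.0
```

```bash
python3 - <<'E'
from h import *; from workcell import r
np.set_printoptions(precision=4,suppress=True)
c=r.get_calibration("wrist"); im=r.capture("wrist"); cv2.imwrite("pics/w1.png",im[:,:,::-1])
print(c); o=r.get_obs(); print(o["time"],o["ee_pos"],o["joint_pos"],rot(o["tcp_rot"]))
a=np.radians(4.8);d=np.array([np.cos(a),np.sin(a),0]);n=np.array([-d[1],d[0],0]);O=np.array([.590,.047,0])
for nm,x,y,z in [("knobend",-.133,0,.084),("knob",-.115,0,.084),("spindle",.055,0,.094),("c1",-.1,.065,.018),("c2",-.1,-.065,.018)]:
    print(nm,project(c,O+d*x+n*y+[0,0,z]))
for l in ("bolt","bolt_end","housing"): print(l,[(np.round(x["rect"]),x["conf"]) for x in r.search_frame("wrist",l)[:2]])
E
```

```text
{'fx': 301.1007916380852, 'fy': 301.1007916380852, 'cx': 253.5388736531437, 'cy': 187.02944091886303, 'distortion': array([-0.0232,  0.    ,  0.    ,  0.    ,  0.    ]), 'position': array([0.5476, 0.0295, 0.3745]), 'attitude': array([ 0.1211,  0.7264, -0.6672, -0.1123])}
3.65 [0.4623 0.0227 0.2562] [0.0455 0.0972 1.9667 0.0005 1.0776 1.5364] [[ 0.9968  0.0796  0.0001]
 [ 0.0796 -0.9968  0.0004]
 [ 0.0001 -0.0004 -1.    ]]
knobend [[240.1762 176.9065]]
knob [[239.9319 159.5104]]
spindle [[236.5731 -48.1285]]
c1 [[187.2928 133.757 ]]
c2 [[297.2578 133.8497]]
bolt [(array([222.,   0.,  35., 178.]), 0.64)]
bolt_end []
housing [(array([184.,   0., 121., 183.]), 0.93), (array([219.,   1.,  41., 180.]), 0.41)]
```

View pics/w1.png

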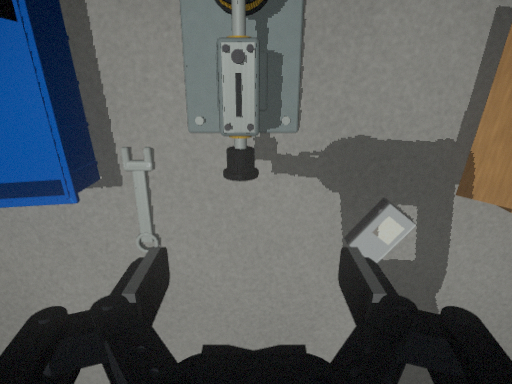

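The wrist view shows the knob's end rim at about (240,178), the housing at (239,90) and the stand's knob-side corners at (188,134) and (299,133). These lie within about 1 px of my prediction, so I will descend onto the knob.

Emit:
move_arm([
  [[0.005,-0.004,0.02,0,0,0,0.06],[0.005,-0.005,0.035,0,0,0,0.06],[0.005,-0.004,0.035,0,0,0,0.06],[0,0,0.03,0,0,0,0.05],[0,0,0.025,0,0,0,0.042],[0,0,0.015,0,0,0,0.042],[0,0,0.006,0,0,0,0.042],[0,0,0,0,0,0,0.042]],
])

```text
time: 4.6
ee_pos: [0.4751, 0.0346, 0.0895]
tcp_rot: [-0.001, 0.999, 0.042, -0.001]
ft_force: [-0.3, 7.0, -4.0]
width: 0.495
gripper_force: 3.4
```

```bash
python3 - <<'E'
from h import *; from workcell import r
np.set_printoptions(precision=4,suppress=True)
im=r.capture("wrist"); cv2.imwrite("pics/w2.png",cv2.resize(im[80:380,90:430,::-1],None,fx=2,fy=2))
o=r.get_obs(); print(o["time"],o["ee_pos"],o["ft_force"],o["width"]*85.4)
E
```

```text
4.65 [0.4752 0.0346 0.0898] [-0.6249  7.42   -3.7798] 41.91500051073484
```

View pics/w2.png

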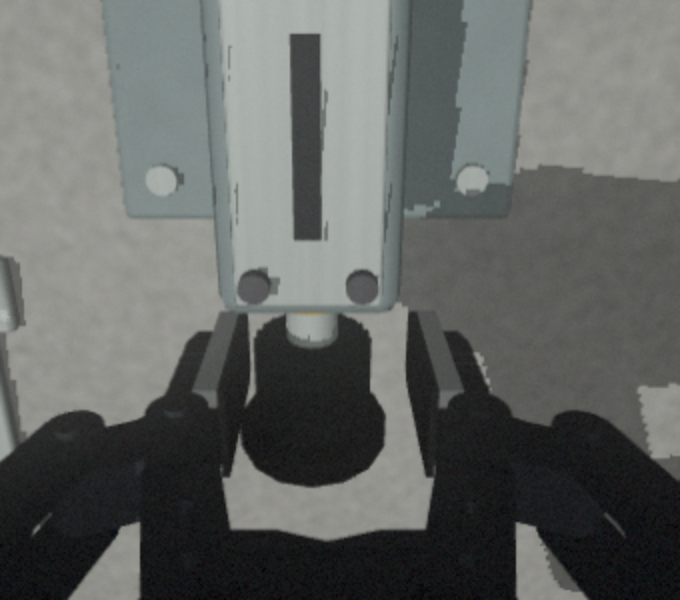

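The left (+y) pad rests lightly on the knob's rim. The knob centre is at crop column 313 and the pads' centre at 327, about 3.5 mm off, so I will shift to +y.

Emit:
move_arm([
  [[0,-0.002,0,0,0,0,0.042],[0.0,-0.0015,0,0,0,0,0.042],[0,0,0,0,0,0,0.042]],
])

```text
time: 4.95
ee_pos: [0.4758, 0.0379, 0.0905]
tcp_rot: [0.0, 0.999, 0.042, 0.0]
ft_force: [0.2, 0.3, 0.4]
width: 0.49
gripper_force: 0.0
```

Emit:
move_arm([
  [[0.002,0,0,0,0,0,0.034],[0,0,0,0,0,0,0.032],[0,0,0,0,0,0,0.03],[0,0,0,0,0,0,0.03]],
])

```text
time: 5.35
ee_pos: [0.4777, 0.0383, 0.0903]
tcp_rot: [0.0, 0.999, 0.042, -0.0]
ft_force: [0.2, 0.2, 0.1]
width: 0.35
gripper_force: 0.0
```

Emit:
move_arm([
  [[0,0,0,0,0,0,0.027],[0,0,0,0,0,0,0.025],[0,0,0,0,0,0,0.022],[0,0,0,0,0,0,0.015],[0,0,0,0,0,0,0.015]],
])

```text
time: 5.85
ee_pos: [0.4778, 0.0385, 0.0905]
tcp_rot: [-0.0, 0.999, 0.042, 0.0]
ft_force: [-2.3, 2.8, 5.5]
width: 0.284
gripper_force: 58.6
```

Emit:
move_arm([
  [[-0.001,0,0,0,0,0,0.015],[-0.001,0,0,0,0,0,0.015],[-0.001,0,0,0,0,0,0.015],[0,0,0,0,0,0,0.015]],
])

```text
time: 6.25
ee_pos: [0.4768, 0.0384, 0.0906]
tcp_rot: [-0.0, 0.999, 0.042, 0.002]
ft_force: [5.9, 4.0, -3.7]
width: 0.282
gripper_force: 59.1
```

Emit:
move_arm([
  [[-0.001,0,0,0,0,0,0.015],[-0.001,0,0,0,0,0,0.015],[0,0,0,0,0,0,0.015]],
])

```text
time: 6.55
ee_pos: [0.4758, 0.0383, 0.0906]
tcp_rot: [-0.0, 0.999, 0.042, 0.003]
ft_force: [10.5, 4.4, -8.2]
width: 0.285
gripper_force: 59.4
```

Emit:
move_arm([
  [[-0.001,0,0,0,0,0,0.015],[-0.001,0,0,0,0,0,0.015],[0,0,0,0,0,0,0.015]],
])

```text
time: 6.85
ee_pos: [0.4723, 0.038, 0.0905]
tcp_rot: [-0.0, 0.999, 0.042, 0.001]
ft_force: [4.3, 3.8, -0.2]
width: 0.283
gripper_force: 59.8
```

Emit:
move_arm([
  [[-0.0015,0,0,0,0,0,0.015],[-0.0015,0,0,0,0,0,0.015],[-0.0015,0,0,0,0,0,0.015],[-0.0015,0,0,0,0,0,0.015],[-0.0015,0,0,0,0,0,0.015],[-0.0015,0,0,0,0,0,0.015],[0,0,0,0,0,0,0.015]],
])

```text
time: 7.55
ee_pos: [0.4622, 0.0371, 0.0905]
tcp_rot: [-0.0, 0.999, 0.042, 0.001]
ft_force: [1.6, 3.3, 3.1]
width: 0.285
gripper_force: 60.5
```

Emit:
move_arm([
  [[-0.001,0,0,0,0,0,0.015],[-0.001,0,0,0,0,0,0.015],[-0.001,0,0,0,0,0,0.015],[0,0,0,0,0,0,0.015]],
])

```text
time: 7.95
ee_pos: [0.4599, 0.0369, 0.0905]
tcp_rot: [-0.0, 0.999, 0.042, 0.001]
ft_force: [4.9, 5.3, -1.1]
width: 0.287
gripper_force: 60.2
```

Emit:
move_arm([
  [[-0.001,0,0,0,0,0,0.015],[-0.001,0,0,0,0,0,0.015],[0,0,0,0,0,0,0.015]],
])

```text
time: 8.25
ee_pos: [0.459, 0.0369, 0.0906]
tcp_rot: [-0.0, 0.999, 0.042, 0.002]
ft_force: [9.1, 4.7, -5.7]
width: 0.283
gripper_force: 59.6
```

Emit:
move_arm([
  [[-0.001,0,0,0,0,0,0.015],[-0.0005,0,0,0,0,0,0.015],[0,0,0,0,0,0,0.015]],
])

```text
time: 8.55
ee_pos: [0.4577, 0.0368, 0.0906]
tcp_rot: [-0.0, 0.999, 0.042, 0.002]
ft_force: [9.7, 5.0, -6.2]
width: 0.283
gripper_force: 59.5
```

Emit:
move_arm([
  [[-0.001,0,0,0,0,0,0.015],[-0.001,0,0,0,0,0,0.015],[0,0,0,0,0,0,0.015]],
])

```text
time: 8.85
ee_pos: [0.4541, 0.0365, 0.0905]
tcp_rot: [-0.0, 0.999, 0.042, 0.001]
ft_force: [3.6, 5.1, 1.7]
width: 0.283
gripper_force: 60.0
```

Emit:
move_arm([
  [[-0.001,0,0,0,0,0,0.015],[-0.001,0,0,0,0,0,0.015],[0,0,0,0,0,0,0.015]],
])

```text
time: 9.15
ee_pos: [0.4509, 0.0362, 0.0904]
tcp_rot: [-0.0, 0.999, 0.042, -0.0]
ft_force: [-0.3, 5.3, 6.9]
width: 0.281
gripper_force: 60.6
```

Emit:
move_arm([
  [[-0.001,0,0,0,0,0,0.015],[-0.001,0,0,0,0,0,0.015],[0,0,0,0,0,0,0.015]],
])

```text
time: 9.45
ee_pos: [0.4497, 0.0361, 0.0905]
tcp_rot: [-0.0, 0.999, 0.042, 0.0]
ft_force: [2.8, 4.5, 3.5]
width: 0.283
gripper_force: 60.5
```

Emit:
move_arm([
  [[-0.001,0,0,0,0,0,0.015],[-0.001,0,0,0,0,0,0.015],[0,0,0,0,0,0,0.015]],
])

```text
time: 9.75
ee_pos: [0.4494, 0.0361, 0.0906]
tcp_rot: [-0.0, 0.999, 0.042, 0.002]
ft_force: [7.9, 5.1, -4.6]
width: 0.285
gripper_force: 59.7
```

Emit:
move_arm([
  [[-0.001,0,0,0,0,0,0.015],[-0.0005,0,0,0,0,0,0.015],[0,0,0,0,0,0,0.015]],
])

```text
time: 10.05
ee_pos: [0.4492, 0.036, 0.0906]
tcp_rot: [-0.0, 0.999, 0.042, 0.003]
ft_force: [13.3, 5.9, -10.1]
width: 0.285
gripper_force: 59.4
```

Emit:
move_arm([
  [[0.002,0,0,0,0,0,0.015],[0.0015,0,0,0,0,0,0.015],[0,0,0,0,0,0,0.025],[0,0,0,0,0,0,0.034],[0,0,0,0,0,0,0.05],[0,0,0,0,0,0,0.07],[0,0,0,0,0,0,0.0854],[0,0,-0.02,0,0,0,0.0854],[0,0,-0.03,0,0,0,0.0854],[0,0,-0.03,0,0,0,0.0854],[0,0,-0.03,0,0,0,0.0854],[0,0,-0.03,0,0,0,0.0854],[0,0,-0.01,0,0,0,0.0854]],
])

```text
time: 11.35
ee_pos: [0.4505, 0.0359, 0.243]
tcp_rot: [-0.0, 0.999, 0.042, 0.002]
ft_force: [-0.1, 0.6, -0.6]
width: 0.999
gripper_force: 0.0
```

```bash
python3 - <<'E'
from h import *; from workcell import r
np.set_printoptions(precision=4,suppress=True)
c=r.get_calibration("wrist"); im=r.capture("wrist")
t=r.capture("top")
a=cv2.resize(im[0:240,130:400,::-1],None,fx=2,fy=2)
b=cv2.resize(t[145:255,200:280,::-1],None,fx=3,fy=3)
v=np.zeros((480,800,3),np.uint8); v[:,:540]=a; v[:330,545:785]=b; cv2.imwrite("pics/w3.png",v)
o=r.get_obs(); print(o["time"],o["ee_pos"],rot(o["tcp_rot"]),o["ft_force"])
a=np.radians(4.4);d=np.array([np.cos(a),np.sin(a),0]);n=np.array([-d[1],d[0],0]);O=np.array([.590,.047,0])
for nm,x,y,z in [("knobend",-.161,0,.084),("spindle",.055,0,.094),("spooltop",.055,0,.074),("c1",-.1,.065,.018),("c2",-.1,-.065,.018)]:
    print(nm,(project(c,O+d*x+n*y+[0,0,z])-[130,0])*2, (project(r.get_calibration("top"),O+d*x+n*y+[0,0,z])-[200,145])*3+[545,0])
E
```

```text
11.45 [0.45   0.0359 0.2414] [[ 0.9965  0.0837  0.0026]
 [ 0.0837 -0.9965  0.0001]
 [ 0.0026  0.0001 -1.    ]] [-0.302  -0.0384  0.1055]
knobend [[243.3782 393.8711]] [[676.8879 323.1162]]
spindle [[ 246.5613 -147.7217]] [[655.6164  79.8534]]
spooltop [[ 246.6179 -122.9579]] [[656.5387  82.0536]]
c1 [[129.3976 250.2304]] [[604.1312 257.7828]]
c2 [[359.9302 251.993 ]] [[742.0706 245.8764]]
```

View pics/w3.png

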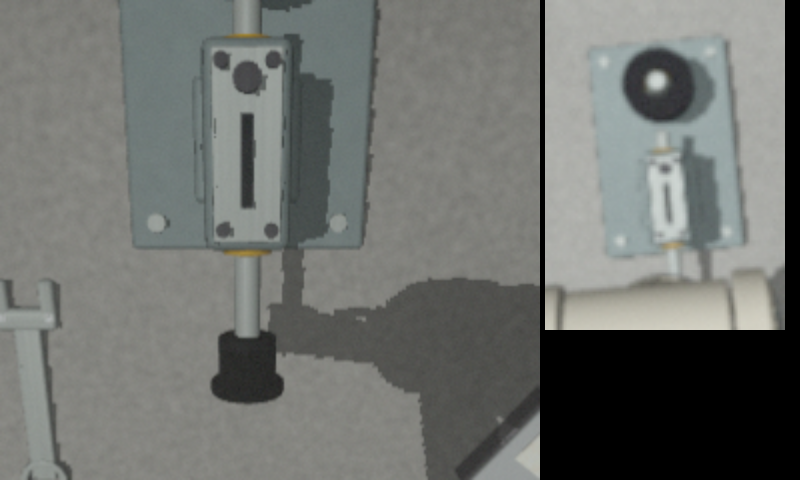

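The bolt stays out: the knob rim is at crop (247,390) and its tip is clear of the spool. The stand has not moved, with its spindle at (656,80) in the top inset as predicted. Next, the spool.

Emit:
move_arm([
  [[0.02,0,0,0,0,0,0.0854],[0.035,0,0,0,0,0,0.0854],[0.04,0,0,0,0,0,0.0854],[0.04,0.001,0,0,0,0,0.0854],[0.04,0,0,0,0,0,0.0854],[0.02,0,0.01,0,0,0,0.0854],[0,0,0.03,0,0,0,0.0854],[0,0,0.035,0,0,0,0.0854],[0,0,0.03,0,0,0,0.0854],[0,0,0.025,0,0,0,0.0854],[0,0,0.02,0,0,0,0.0854],[0,0,0.012,0,0,0,0.0854],[0,0,0.008,0,0,0,0.0854],[0,0,0,0,0,0,0.076],[0,0,0,0,0,0,0.076]],
])

```text
time: 12.95
ee_pos: [0.6441, 0.0513, 0.0707]
tcp_rot: [-0.0, 0.999, 0.042, 0.0]
ft_force: [0.5, 0.2, 0.9]
width: 0.889
gripper_force: 0.0
```

```bash
python3 - <<'E'
from h import *; from workcell import r
np.set_printoptions(precision=4,suppress=True)
im=r.capture("wrist"); cv2.imwrite("pics/w4.png",cv2.resize(im[80:380,90:430,::-1],None,fx=2,fy=2))
o=r.get_obs(); print(o["time"],o["ee_pos"],o["ft_force"],o["width"]*85.4)
E
```

```text
13.0 [0.6444 0.0513 0.0711] [ 0.196   0.1989 -0.2023] 75.8029604179733
```

View pics/w4.png

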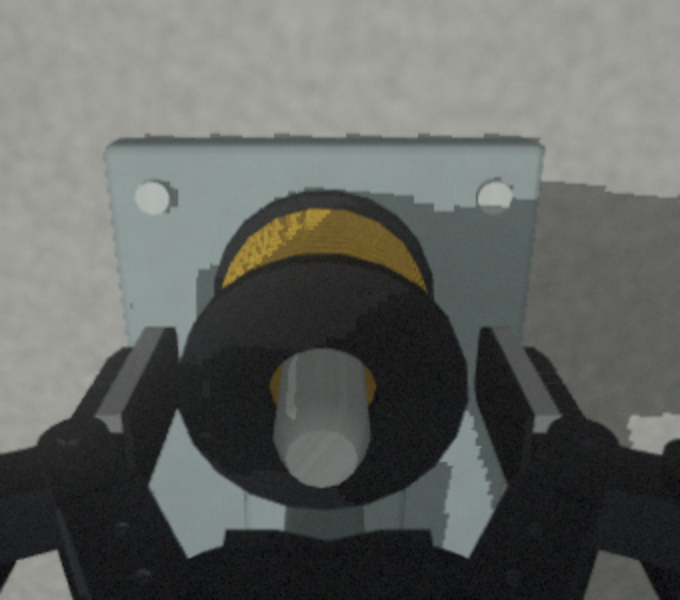

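The spool (flange centre column about 324) is well centred between the pads (178 to 478). I will close and lift.

Emit:
move_arm([
  [[0,-0.001,0,0,0,0,0.07],[0,0,0,0,0,0,0.066],[0,0,0,0,0,0,0.06],[0,0,0,0,0,0,0.055],[0,0,0,0,0,0,0.055],[0,0,0,0,0,0,0.055],[0,0,-0.003,0,0,0,0.055],[0,0,-0.005,0,0,0,0.055],[0,0,0,0,0,0,0.055]],
])

```text
time: 13.9
ee_pos: [0.6437, 0.0522, 0.0786]
tcp_rot: [0.0, 0.999, 0.042, 0.0]
ft_force: [0.4, 0.7, -5.1]
width: 0.757
gripper_force: 67.3
```

Emit:
move_arm([
  [[0,0,-0.01,0,0,0,0.055],[0,0,-0.015,0,0,0,0.055],[0,0,-0.015,0,0,0,0.055],[0,0,-0.02,0,0,0,0.055],[0,0,-0.02,0,0,0,0.055],[0,0,-0.02,0,0,0,0.055],[0,0,-0.015,0,0,0,0.055],[0,0,-0.005,0,0,0,0.055],[0,0,0,0,0,0,0.055]],
])

```text
time: 14.8
ee_pos: [0.6441, 0.0523, 0.1994]
tcp_rot: [-0.0, 0.999, 0.042, 0.001]
ft_force: [-0.4, -0.9, -4.9]
width: 0.755
gripper_force: 68.0
```

```bash
python3 - <<'E'
from h import *; from workcell import r
np.set_printoptions(precision=4,suppress=True)
im=r.capture("wrist"); s=r.capture("scene")
v=np.zeros((400,800,3),np.uint8); v[:,:400]=cv2.resize(im[80:380,110:410,::-1],(400,400)); v[:,400:]=cv2.resize(s[120:320,210:410,::-1],(400,400)); cv2.imwrite("pics/w5.png",v)
o=r.get_obs(); print(o["time"],o["ee_pos"],o["ft_force"],o["joint_pos"])
b=np.radians(8.7); 
for C in ([.5194,.3145],[.5215,.3228]): print(np.array(C)-.035*np.array([np.cos(b),np.sin(b)]))
E
```

```text
14.9 [0.6432 0.0522 0.1976] [ 0.7218  0.0124 -4.8457] [0.0787 0.4416 1.6391 0.     1.062  1.5657]
[0.4848 0.3092]
[0.4869 0.3175]
```

View pics/w5.png

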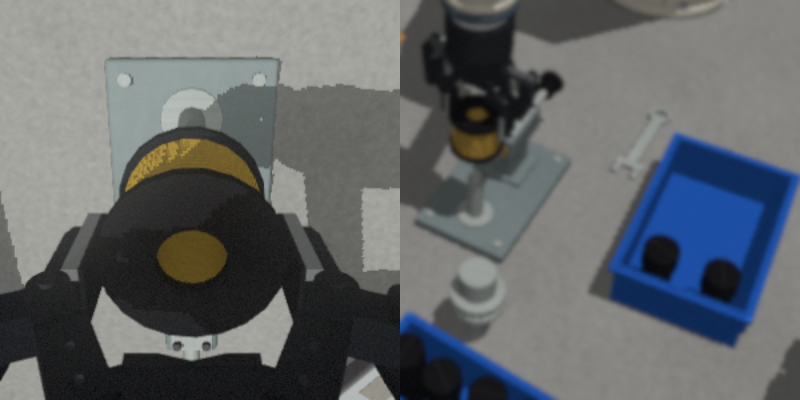

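The spool is held and clear of the spindle, and the stand is in place. I will carry it over the bin.

Emit:
move_arm([
  [[-0.005,-0.01,0,0,0,0,0.055],[-0.01,-0.02,0,0,0,0,0.055],[-0.0125,-0.025,0,0,0,0,0.055],[-0.0125,-0.025,0,0,0,0,0.055],[-0.0125,-0.025,0,0,0,0,0.055],[-0.0125,-0.025,0,0,0,0,0.055],[-0.0125,-0.025,0,0,0,0,0.055],[-0.0125,-0.025,0,0,0,0,0.055],[-0.0125,-0.025,0,0,0,0,0.055],[-0.0125,-0.025,0,0,0,0,0.055],[-0.0125,-0.023,0,0,0,-0.03,0.055],[-0.007,-0.015,0,0,0,-0.03,0.055],[-0.002,-0.007,0,0,0,-0.01,0.055],[0,0,0,0,0,0,0.055]],
])

```text
time: 16.3
ee_pos: [0.4835, 0.315, 0.198]
tcp_rot: [0.0, 0.997, 0.077, -0.0]
ft_force: [0.4, -0.5, -5.1]
width: 0.751
gripper_force: 68.0
```

```bash
python3 - <<'E'
from h import *; from workcell import r
np.set_printoptions(precision=4,suppress=True)
im=r.capture("wrist"); cv2.imwrite("pics/w6.png",im[:,:,::-1])
c=r.get_calibration("wrist");o=r.get_obs(); print(o["time"],o["ee_pos"],rot(o["tcp_rot"])[:,0],o["ft_force"])
b=np.radians(8.7);d=np.array([np.cos(b),np.sin(b),0]);n=np.array([-d[1],d[0],0])
for x,y in((.12,.08),(.12,-.08),(-.12,-.08),(-.12,.08)): print(project(c,np.array([.52,.317,.07])+d*x+n*y))
E
```

```text
16.35 [0.4839 0.3143 0.1981] [ 0.9881  0.1535 -0.0001] [ 0.4154 -0.3157 -4.7437]
[[142.5967 -23.7265]]
[[369.717  -22.9022]]
[[338.2454 269.2487]]
[[171.2646 268.8529]]
```

View pics/w6.png

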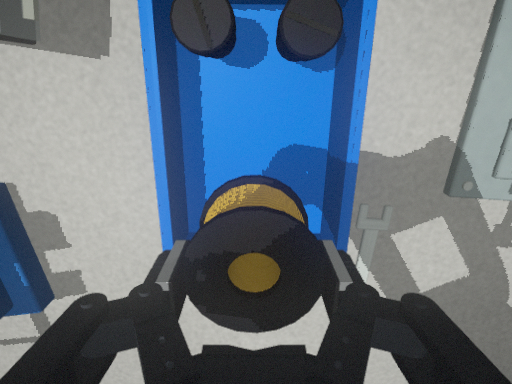

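The bin is centred under the spool, with its walls at columns 165 to 347 near the spool and both sleeves far ahead. I will lower it.

Emit:
move_arm([
  [[0,0,0.01,0,0,0,0.055],[0,0,0.02,0,0,0,0.055],[0,0,0.025,0,0,0,0.055],[0,0,0.025,0,0,0,0.055],[0,0,0.02,0,0,0,0.055],[0,0,0.015,0,0,0,0.055],[0,0,0.012,0,0,0,0.055],[0,0,0.008,0,0,0,0.055],[0,0,0.004,0,0,0,0.055],[0,0,0,0,0,0,0.055],[0,0,0,0,0,0,0.055]],
])

```text
time: 17.45
ee_pos: [0.4842, 0.3147, 0.0599]
tcp_rot: [-0.0, 0.997, 0.077, 0.0]
ft_force: [0.1, -0.2, -5.0]
width: 0.755
gripper_force: 67.9
```

Emit:
move_arm([
  [[0,0,0.001,0,0,0,0.055],[0,0,0.001,0,0,0,0.055],[0,0,0.001,0,0,0,0.055],[0,0,0,0,0,0,0.055]],
])

```text
time: 17.85
ee_pos: [0.4838, 0.3145, 0.0563]
tcp_rot: [-0.0, 0.997, 0.077, 0.0]
ft_force: [-0.1, -0.5, -5.1]
width: 0.754
gripper_force: 67.9
```

Emit:
move_arm([
  [[0,0,0.001,0,0,0,0.055],[0,0,0.001,0,0,0,0.055],[0,0,0.0005,0,0,0,0.055],[0,0,0,0,0,0,0.055]],
])

```text
time: 18.25
ee_pos: [0.4838, 0.3145, 0.0542]
tcp_rot: [-0.0, 0.997, 0.077, -0.0]
ft_force: [-2.8, -1.4, 3.0]
width: 0.755
gripper_force: 68.7
```

The spool is on the floor. I will release it and go up.

Emit:
move_arm([
  [[0,0,0,0,0,0,0.066],[0,0,0,0,0,0,0.068],[0,0,0,0,0,0,0.072],[0,0,0,0,0,0,0.08],[0,0,0,0,0,0,0.0854],[0,0,0,0,0,0,0.0854],[0,0,-0.01,0,0,0,0.0854],[0,0,-0.02,0,0,0,0.0854],[0,0,-0.03,0,0,0,0.0854],[0,0,-0.035,0,0,0,0.0854],[0,0,-0.035,0,0,0,0.0854],[0,0,-0.035,0,0,0,0.0854],[0,0,-0.025,0,0,0,0.0854],[0,0,0,0,0,0,0.0854]],
])

```text
time: 19.65
ee_pos: [0.4856, 0.3156, 0.2486]
tcp_rot: [-0.002, 0.997, 0.077, 0.003]
ft_force: [0.2, 0.8, 0.4]
width: 1.001
gripper_force: 0.0
```

```bash
python3 - <<'E'
from h import *; from workcell import r
np.set_printoptions(precision=4,suppress=True)
im=r.capture("wrist"); s=r.capture("scene")
v=np.zeros((400,800,3),np.uint8); v[:,:400]=cv2.resize(im[80:380,110:410,::-1],(400,400)); v[:,400:]=cv2.resize(s[120:320,210:410,::-1],(400,400)); cv2.imwrite("pics/w7.png",v)
o=r.get_obs(); print(o["time"],o["ee_pos"],rot(o["tcp_rot"])[:,0],o["ft_force"],o["joint_pos"])
E
```

```text
19.75 [0.4839 0.3145 0.2446] [0.9882 0.1532 0.0013] [-0.0685 -0.2429 -0.3831] [ 0.5737  0.29    1.7509 -0.      1.0992  1.9907]
```

View pics/w7.png

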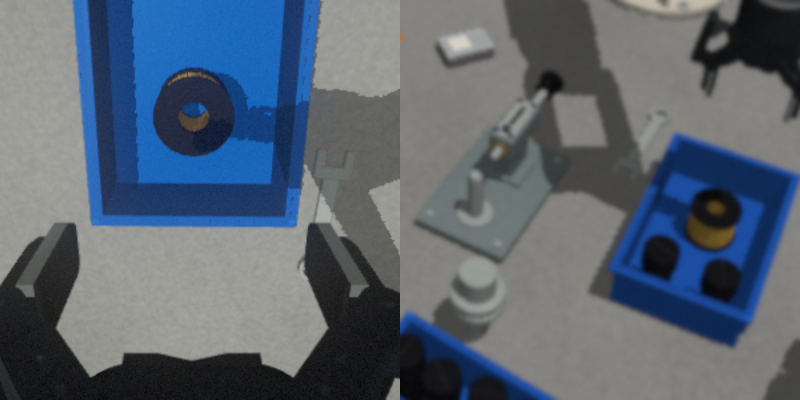

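The spool stands upright in the bin, clear of both sleeves, and the stand is unmoved with the bolt still out. I will go back to the knob.

Emit:
move_arm([
  [[-0.003,0.012,0,0,0,0,0.06],[-0.0068,0.024,0,0,0,0,0.06],[-0.008,0.028,0,0,0,0,0.06],[-0.008,0.028,0,0,0,0,0.06],[-0.008,0.028,0,0,0,0,0.06],[-0.008,0.028,0,0,0,0,0.06],[-0.008,0.028,0,0,0,0,0.06],[-0.008,0.028,0,0,0,0,0.06],[-0.008,0.028,0,0,0,0,0.06],[-0.007,0.024,0,0,0,0,0.06],[-0.003,0.014,0,0,0,0.035,0.06],[0,0,0,0,0,0.035,0.06],[0,0,0,0,0,0,0.06],[0,0,0,0,0,0,0.06]],
])

```text
time: 21.15
ee_pos: [0.4495, 0.0357, 0.243]
tcp_rot: [0.0, 0.999, 0.042, -0.001]
ft_force: [-0.6, -0.5, 0.5]
width: 0.702
gripper_force: 0.0
```

Emit:
move_arm([
  [[0.001,-0.0005,0.02,0,0,0,0.055],[0,0,0.03,0,0,0,0.055],[0,0,0.03,0,0,0,0.055],[0,0,0.03,0,0,0,0.055],[0,0,0.02,0,0,0,0.05],[0,0,0.014,0,0,0,0.046],[0,0,0.008,0,0,0,0.042],[0,0,0,0,0,0,0.036],[0,0,0,0,0,0,0.03],[0,0,0,0,0,0,0.03]],
])

```text
time: 22.15
ee_pos: [0.4518, 0.0367, 0.0925]
tcp_rot: [-0.0, 0.999, 0.042, 0.001]
ft_force: [0.6, -0.7, -0.0]
width: 0.349
gripper_force: 0.0
```

Emit:
move_arm([
  [[-0.001,0,0.002,0,0,0,0.027],[0,0,0,0,0,0,0.025],[0,0,0,0,0,0,0.022],[0,0,0,0,0,0,0.015],[0,0,0,0,0,0,0.015]],
])

```text
time: 22.65
ee_pos: [0.451, 0.0363, 0.0906]
tcp_rot: [0.0, 0.999, 0.042, 0.001]
ft_force: [0.0, -2.8, 6.4]
width: 0.285
gripper_force: 58.4
```

Emit:
move_arm([
  [[0.001,0,0,0,0,0,0.015],[0.001,0,0,0,0,0,0.015],[0,0,0,0,0,0,0.015]],
])

```text
time: 22.95
ee_pos: [0.4521, 0.0364, 0.0904]
tcp_rot: [0.0, 0.999, 0.042, -0.0]
ft_force: [-3.8, -2.5, 11.5]
width: 0.286
gripper_force: 58.5
```

Emit:
move_arm([
  [[0.001,0,0,0,0,0,0.015],[0.001,0,0,0,0,0,0.015],[0.001,0,0,0,0,0,0.015],[0,0,0,0,0,0,0.015]],
])

```text
time: 23.35
ee_pos: [0.4566, 0.0368, 0.0905]
tcp_rot: [0.0, 0.999, 0.042, 0.002]
ft_force: [3.0, -2.2, 5.2]
width: 0.281
gripper_force: 58.7
```

Emit:
move_arm([
  [[0.001,0,0,0,0,0,0.015],[0.001,0,0,0,0,0,0.015],[0.001,0,0,0,0,0,0.015],[0,0,0,0,0,0,0.015]],
])

```text
time: 23.75
ee_pos: [0.4605, 0.0371, 0.0906]
tcp_rot: [0.0, 0.999, 0.042, 0.002]
ft_force: [6.3, -2.6, 3.1]
width: 0.282
gripper_force: 58.8
```

Emit:
move_arm([
  [[0.0015,0,0,0,0,0,0.015],[0.0015,0,0,0,0,0,0.015],[0.0015,0,0,0,0,0,0.015],[0.0015,0,0,0,0,0,0.015],[0.001,0,0,0,0,0,0.015],[0,0,0,0,0,0,0.015]],
])

```text
time: 24.35
ee_pos: [0.4668, 0.0377, 0.0906]
tcp_rot: [0.0, 0.999, 0.042, 0.002]
ft_force: [3.2, -4.1, 6.5]
width: 0.288
gripper_force: 58.9
```

Emit:
move_arm([
  [[0.001,0,0,0,0,0,0.015],[0.001,0,0,0,0,0,0.015],[0.001,0,0,0,0,0,0.015],[0,0,0,0,0,0,0.015]],
])

```text
time: 24.75
ee_pos: [0.4685, 0.0378, 0.0905]
tcp_rot: [0.0, 0.999, 0.042, 0.0]
ft_force: [-1.3, -3.5, 11.3]
width: 0.286
gripper_force: 59.4
```

Emit:
move_arm([
  [[0.001,0,0,0,0,0,0.015],[0.001,0,0,0,0,0,0.015],[0,0,0,0,0,0,0.015]],
])

```text
time: 25.05
ee_pos: [0.4695, 0.0379, 0.0904]
tcp_rot: [0.0, 0.999, 0.042, -0.001]
ft_force: [-5.0, -3.7, 15.5]
width: 0.285
gripper_force: 59.8
```

Emit:
move_arm([
  [[0.001,0,-0.001,0,0,0,0.015],[0.001,0,0,0,0,0,0.015],[0,0,0,0,0,0,0.015]],
])

```text
time: 25.35
ee_pos: [0.4707, 0.038, 0.0905]
tcp_rot: [0.0, 0.999, 0.042, -0.001]
ft_force: [-1.9, -3.8, 3.9]
width: 0.288
gripper_force: 59.6
```

Emit:
move_arm([
  [[0.001,0,0,0,0,0,0.015],[0.0005,0,0,0,0,0,0.015],[0,0,0,0,0,0,0.015]],
])

```text
time: 25.65
ee_pos: [0.4745, 0.0383, 0.0906]
tcp_rot: [0.0, 0.999, 0.042, 0.001]
ft_force: [4.0, -4.6, -5.6]
width: 0.285
gripper_force: 59.1
```

Emit:
move_arm([
  [[0.001,0,0,0,0,0,0.015],[0.001,0,0,0,0,0,0.015],[0,0,0,0,0,0,0.015]],
])

```text
time: 25.95
ee_pos: [0.4775, 0.0386, 0.0907]
tcp_rot: [0.0, 0.999, 0.042, 0.002]
ft_force: [6.9, -4.5, -8.8]
width: 0.284
gripper_force: 59.3
```

Emit:
move_arm([
  [[0.001,0,0,0,0,0,0.015],[0.001,0,0,0,0,0,0.015],[0,0,0,0,0,0,0.015]],
])

```text
time: 26.25
ee_pos: [0.4783, 0.0387, 0.0907]
tcp_rot: [0.0, 0.999, 0.042, 0.0]
ft_force: [1.9, -4.2, -3.1]
width: 0.287
gripper_force: 59.7
```

Emit:
move_arm([
  [[0.001,0,0,0,0,0,0.015],[0.0005,0,0,0,0,0,0.015],[0,0,0,0,0,0,0.015]],
])

```text
time: 26.55
ee_pos: [0.4784, 0.0386, 0.0906]
tcp_rot: [0.0, 0.999, 0.042, -0.001]
ft_force: [-2.9, -5.9, 3.1]
width: 0.284
gripper_force: 60.2
```

Emit:
move_arm([
  [[0.001,0,0,0,0,0,0.015],[0.001,0,0,0,0,0,0.015],[0,0,0,0,0,0,0.015]],
])

```text
time: 26.85
ee_pos: [0.4785, 0.0387, 0.0905]
tcp_rot: [0.0, 0.999, 0.042, -0.003]
ft_force: [-9.3, -6.5, 11.4]
width: 0.286
gripper_force: 61.0
```

Emit:
move_arm([
  [[0.001,0,0,0,0,0,0.015],[0.0,0,0,0,0,0,0.015]],
])

```text
time: 27.05
ee_pos: [0.4785, 0.0387, 0.0905]
tcp_rot: [0.0, 0.999, 0.042, -0.004]
ft_force: [-12.6, -7.2, 15.9]
width: 0.286
gripper_force: 61.4
```

Solid stop at home. I will unload, release and rise.

Emit:
move_arm([
  [[-0.0015,0,0,0,0,0,0.015],[-0.0015,0,0,0,0,0,0.015],[0,0,0,0,0,0,0.025],[0,0,0,0,0,0,0.034],[0,0,0,0,0,0,0.05],[0,0,0,0,0,0,0.07],[0,0,0,0,0,0,0.07],[0,0,-0.015,0,0,0,0.07],[0,0,-0.03,0,0,0,0.07],[0,0,-0.035,0,0,0,0.07],[0,0,-0.035,0,0,0,0.07],[-0.02,0,-0.03,0,0,0,0.07],[-0.03,0,-0.01,0,0,0,0.07],[0,0,0,0,0,0,0.07]],
])

```text
time: 28.45
ee_pos: [0.4272, 0.0347, 0.2471]
tcp_rot: [-0.0, 0.999, 0.042, 0.0]
ft_force: [-0.4, 0.3, 0.1]
width: 0.817
gripper_force: 0.0
```

```bash
python3 - <<'E'
from h import *; from workcell import r
im=r.capture("wrist"); s=r.capture("scene")
v=np.zeros((400,800,3),np.uint8); v[:,:400]=cv2.resize(im[0:200,150:350,::-1],(400,400)); v[:,400:]=cv2.resize(s[120:320,210:410,::-1],(400,400)); cv2.imwrite("pics/w8.png",v)
o=r.get_obs(); print(o["time"],o["ee_pos"],o["ft_force"])
c=r.get_calibration("wrist"); a=np.radians(4.4);d=np.array([np.cos(a),np.sin(a),0]);n=np.array([-d[1],d[0],0]);O=np.array([.590,.047,0])
for nm,x,y,z in [("knobend",-.133,0,.084),("c1",-.1,.065,.018),("c2",-.1,-.065,.018)]: print(nm,(project(c,O+d*x+n*y+[0,0,z])-[150,0])*2)
E
```

```text
28.55 [0.42949683 0.0348529  0.24613101] [ 0.00300112  0.01233407 -0.39063021]
knobend [[205.2044373  293.35429695]]
c1 [[ 89.3830252  210.49691462]]
c2 [[322.56690639 212.32538343]]
```

View pics/w8.png

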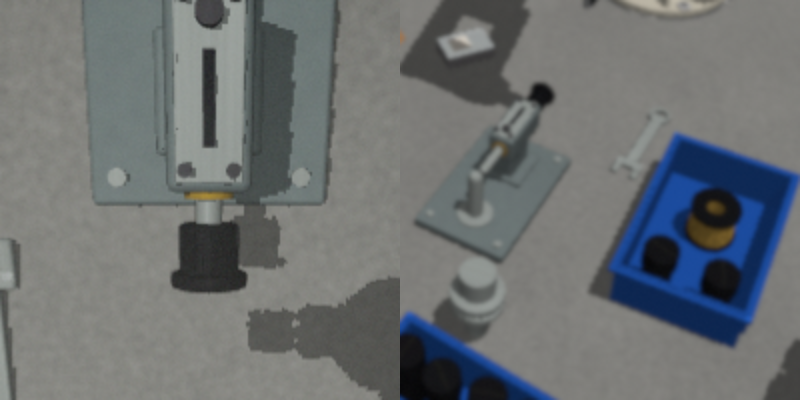

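The knob is home, with its rim at crop (209,285) as predicted. The bolt is over the seat, the spool is upright in the bin, and the stand's corners in the scene view have not moved. I will hand in.

```bash
python3 -c "
from workcell import r
print(r.finish_job())"
```

```text
the job is handed in; nothing more can be done
None
```

The job is done and handed in: the spool stands upright in the blue bin clear of the sleeves, the bolt is snapped home, and neither the stand nor the other things I could see moved. It took about 28.5 s of the 67 s.

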